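# Tap down the bench rests in order

## Task

Clear the welding bench for the next frame: with the fingertips, lightly tap down the pins of the colour-capped bench rests, first blue, then yellow, then green, each by half of its travel or a little more, where it stays. Do not grip, lift, shove or tip the rests, and do not lean hard on a pin at its stop. Do not touch the red-capped rest, which must stay up, and leave everything else on the bench where it is.

Things in the scene. Friction and masses are not known exactly. Their poses are not given: they have to be found in the camera images.
- rest_blue: bench rest with the blue cap: loose dark steel support, 0.6 to 1.2 kg, round foot 64 mm across, collar 42 mm across up to 45 mm above its underside; origin at the centre of its underside, z up, stands upright on the bench (z = 0)
- pin_blue (a joint): how far the blue pin is pushed down into its rest, m: 0 fully raised, 0.030 hard stop; starts 0 to 0.003. Friction holds it wherever it is left: it slides at about 3 N (plus 8 N per m/s) and does not spring back. 0.010 or more counts as down, so 0.015 to 0.022 is a good aim, well short of the stop
- cap_blue (a point): centre of the flat top of the blue cap (disc 32 mm across, 10 mm thick, on the pin, on the rest's axis); 88 mm above the bench when the joint reads 0, lower by the joint value
- rest_yellow: bench rest with the yellow cap: loose dark steel support, 0.6 to 1.2 kg, round foot 64 mm across, collar 42 mm across up to 45 mm above its underside; origin at the centre of its underside, z up, stands upright on the bench (z = 0)
- pin_yellow (a joint): how far the yellow pin is pushed down into its rest, m: 0 fully raised, 0.030 hard stop; starts 0 to 0.003. Friction holds it wherever it is left: it slides at about 3 N (plus 8 N per m/s) and does not spring back. 0.010 or more counts as down, so 0.015 to 0.022 is a good aim, well short of the stop
- cap_yellow (a point): centre of the flat top of the yellow cap (disc 32 mm across, 10 mm thick, on the pin, on the rest's axis); 88 mm above the bench when the joint reads 0, lower by the joint value
- rest_green: bench rest with the green cap: loose dark steel support, 0.6 to 1.2 kg, round foot 64 mm across, collar 42 mm across up to 45 mm above its underside; origin at the centre of its underside, z up, stands upright on the bench (z = 0)
- pin_green (a joint): how far the green pin is pushed down into its rest, m: 0 fully raised, 0.030 hard stop; starts 0 to 0.003. Friction holds it wherever it is left: it slides at about 3 N (plus 8 N per m/s) and does not spring back. 0.010 or more counts as down, so 0.015 to 0.022 is a good aim, well short of the stop
- cap_green (a point): centre of the flat top of the green cap (disc 32 mm across, 10 mm thick, on the pin, on the rest's axis); 88 mm above the bench when the joint reads 0, lower by the joint value
- rest_red: bench rest with the red cap: loose dark steel support, 0.6 to 1.2 kg, round foot 64 mm across, collar 42 mm across up to 45 mm above its underside; origin at the centre of its underside, z up, stands upright on the bench (z = 0)
- pin_red (a joint): how far the red pin is pushed down into its rest, m: 0 fully raised, 0.030 hard stop; starts 0 to 0.003. Friction holds it wherever it is left: it slides at about 3 N (plus 8 N per m/s) and does not spring back. 0.010 or more counts as down, so 0.015 to 0.022 is a good aim, well short of the stop
- cap_red (a point): centre of the flat top of the red cap (disc 32 mm across, 10 mm thick, on the pin, on the rest's axis); 88 mm above the bench when the joint reads 0, lower by the joint value
- oil_bottle: white oil bottle with black cap, 48 mm across, 120 mm tall, loose, standing among the rests; bystander, origin at the centre of its underside
- offcut: short off-cut of dark square steel tube, 40 mm cube, hollow, loose; bystander, origin at the centre of its underside
- tape_measure: orange tape measure, 70 x 35 x 65 mm tall, loose; bystander, origin at the centre of its underside
- wrench: steel wrench lying flat, 200 mm long along its x, loose; bystander
- mug: white mug, 76 mm across, 90 mm tall, handle at its +y, loose; bystander, origin at the centre of its underside
- drill: red and black cordless drill standing on its battery, 200 mm tall, loose; the chuck points along its x, about 130 mm from the origin; bystander, origin at the centre of its underside

How it is judged (in metres and radians):
On the way, in this order (a step that is already met when the one before it is completed fails the run):
1. the blue pin has been tapped down (value of joint pin_blue above 0.01 m), for 0.1 s.
2. the yellow pin has been tapped down (value of joint pin_yellow above 0.01 m), for 0.1 s.
3. the green pin has been tapped down (value of joint pin_green above 0.01 m), for 0.1 s.
At the end, for the whole second after the job is handed in: Blue, yellow and green pins are each down by 10 mm or more, the red pin still up (under 5 mm); all four rests stand upright, at rest, within 12 mm of where they began; the other loose things are within 20 mm of where they began (value of joint each of pin_blue, pin_yellow, pin_green above 0.01 m and value of joint pin_red below 0.005 m and distance of each of rest_blue, rest_yellow, rest_green, rest_red from where it was at the start of the episode below 0.012 m and angle between each of rest_blue, rest_yellow, rest_green, rest_red's own z axis and vertical below 0.06 rad and linear speed of each of rest_blue, rest_yellow, rest_green, rest_red below 0.01 m/s and distance of each of oil_bottle, offcut, tape_measure, wrench, mug, drill from where it was at the start of the episode below 0.02 m); the robot touches nothing.
It fails at once if a pin is pushed down out of order (yellow before blue is down, or green before yellow is down) ((value of joint pin_yellow above 0.006 m and value of joint pin_blue below 0.01 m) or (value of joint pin_green above 0.006 m and value of joint pin_yellow below 0.01 m)).
It fails at once if the rest with the red cap is touched (contact force between any of the fingers, the arm and rest_red above 0.5 N).
It fails at once if a rest is pressed or pinched hard (over 20 N) instead of lightly tapped (contact force between the fingers and rest_blue above 20 N or contact force between the fingers and rest_yellow above 20 N or contact force between the fingers and rest_green above 20 N).
It fails at once if a rest is lifted, carried or shoved (over 12 mm) or tipped (over 0.15 rad) (distance of any of rest_blue, rest_yellow, rest_green, rest_red from where it was at the start of the episode above 0.012 m or angle between any of rest_blue, rest_yellow, rest_green, rest_red's own z axis and vertical above 0.15 rad).
It fails at once if another loose thing on the bench is moved by over 20 mm (distance of any of oil_bottle, offcut, tape_measure, wrench, mug, drill from where it was at the start of the episode above 0.02 m).
It also fails if it takes over 51 s, if anything falls off the work surface, if the arm or the gripper's body presses on something with over 40 N, if the wrist force passes 120 N, or if a joint passes its speed limit or range.

## Robot

A 6-joint arm with a two-finger parallel gripper is mounted at the origin on the work surface. World frame = base frame: x ahead of the robot, y to its left, z up, the work surface at z = 0. Lengths are in mm, angles in rad, forces in N, time in s.
With the tool pointing down it reaches from about 275 to 725 mm from the base axis. Payload 15.9 kg.
Tool frame: the origin (TCP) lies on the centre line of the jaws, within the pads' length; the fingertips stand 19 mm ahead of it and the grasp point (between the pads) is the TCP; z points along the fingers, y is the line along which they close (so a half turn about z gives the same grasp; the last joint's range is limited). The gripper opens to 85 mm and grips with 20 to 120 N. Pads are 22 mm wide; open, the fingers measure 114 mm over their backs; the gripper's body (76 mm by 85 mm) begins 54 mm behind the grasp point. The pads swing forward as they close: fully open they stand 13 mm farther back than shut.
Start: joints at [1.164, 0.213, -0.034, 1.323, 0, 1.571], TCP at [197.829, 459.183, 250.306] pointing down, gripper open.
Joint ranges: [-2.98, 2.98], [-0.74, 1.72], [-1.14, 1.35], [-2.1, 2.04], [-1.57, 1.44], [-3.14, 3.14]. Speed limits (rad/s): [1.89, 1.89, 2.39, 2.57, 3.14, 3.14].

## Interface

Orientations are given as a unit quaternion [w, x, y, z].
In Python, from plant import robot, vision, models gives the robot as it stands. The module is installed in compiled form; this text tells all that it offers.
- The arm moves only by the tool arm_command, never from a script. Its argument "moves" is a list of rows, each a list of 3 entries, a list of its own where there are three numbers: the shift along the tool's x, y, z in mm, then the turn, a rotation vector about the tool's x, y, z in rad, then the opening, from 0 (shut) to 1 (fully open). A call has 1 to 8 rows; each row is the pose to reach, as a shift and turn from the pose commanded when the call began, along the tool's axes at that moment; what a row does not reach only later rows make up. A row lasts 1/10 s, in which the tool goes at most 50 mm and 8.59 degrees, less where a joint would pass 70% of its speed; a pose out of reach is approached as far as the arm can. A call with a gripper value outside its range is refused whole. The fingers move at their own pace and stop on an object; the grip force is fixed at half the most. Time passes only in rows, so rows that repeat a pose let the fingers close. It gives the time, the measured TCP pose, the force, the opening and the grip force at its end, in the units of the state.
- robot.read_state(): the state, without advancing time (a new reading comes with each control period).
- vision.get_image(name): name is "scene" or "side" or "wrist"; returns a dict with "img" (400x640x3 uint8, blue, green, red), "intrinsics" (3x3 intrinsics, pixels), "distortion" ([k1, k2, p1, p2, k3] as OpenCV has them; the pictures are not rectified), "R" (3x3) and "t" (3): a world point X has camera coordinates R X + t. Camera axes: x right, y down, z forward; pixel columns grow to the right and rows downward; lengths in mm; the calibration is good to about 2 mm. A picture is of the moment at which its call begins. There is no depth.
- robot.hand_in(): hands the job in; it is judged then, once.
Trained networks look in the newest picture that a camera, given by its name, has taken for a name from the list of things; names that differ only in an ending like _2 or _b are one class to them, and where a whole thing is asked for, a point or a joint stands for the part that bears it (a point fixed in the world has none). Each returns a list of dicts, best first, with "confidence" (0 to 1); they miss things now and then, are a little off and sometimes report something else, mostly with a low value. They report only what shows in the picture. A call takes as long as a camera call.
- models.look_for(thing, camera): "xyz" ([x, y, z] in mm, in world coordinates, good to about 4 mm: the middle of the surface that is visible of it).
- models.outline_of(thing, camera): "region" (400x640 bool, what is visible of it).
- models.spot_point(thing, camera): "xyz" ([x, y, z] in mm, in world coordinates, good to about 4 mm: a listed point, or the origin of a listed thing).
The state is a dict: "time_s": time; "joint_positions": joint angles; "qd": joint speeds; "joint_efforts": joint torques, N m; "position": TCP position; "tool_rot": TCP orientation; "force": force on the tool from outside, world axes, zero at the start; "ft_torque": the same for the moment, N m; "finger_gap": finger opening in mm; "gripper_force": force on a finger pad.
Only numpy, scipy, OpenCV 4.12 (cv2) and the standard library are available. Lean on these libraries where they do the work, as an engineer would, in place of code of your own. Each camera call takes 0.05 s, during which the arm holds its last target. There are 200 camera calls.

## Working session

There is one attempt and no reset: what is moved stays moved. The work goes in short steps, Python scripts to look and compute and a tool call to move; the robot and the scene stay as the last step left them, time stands still between calls to the robot, and variables do not carry over. Pictures are saved under pics/ and viewed, at most 10 in all, crops included, and the job is handed in when it is done.

Besides the shell and the picture viewer there is one more tool, called after "Emit:" as name(argument=value, ...), one argument or row to a line, values as JSON. arm_command: Moves the arm, as the interface text tells. Its arguments: {"type":"object","properties":{"moves":{"type":"array"}},"required":["moves"]}

```bash
mkdir -p pics
python3 - <<'E'
from plant import robot, vision, models
import cv2,numpy as np
s=robot.read_state(); print(s['position'],s['tool_rot'],s['finger_gap'],s['time_s'])
for c in ['scene','side']:
    im=vision.get_image(c); cv2.imwrite(f'pics/{c}0.png',im['img'])
    print(c,(-im['R'].T@im['t']).round())
    for n in ['blue','yellow','green','red']:
        for d in models.spot_point('cap_'+n,c)[:2]: print(n,np.round(d['xyz']),round(d['confidence'],2))
    for n in ['oil_bottle','offcut','tape_measure','wrench','mug','drill']:
        for d in models.spot_point(n,c)[:1]: print(n,np.round(d['xyz']),round(d['confidence'],2))
E
```

```text
[197.69791976 458.91443044 249.80119699] [-1.14283213e-04  2.02005468e-01  9.79384228e-01 -5.58358150e-04] 85.21840364462238 0.0
scene [1320.  659.  842.]
blue [ 455. -480.   -1.] 0.69
blue [591. -95.  85.] 0.48
yellow [454. 276.  90.] 0.63
yellow [ 458. -484.   -6.] 0.42
green [481.  16.  86.] 0.53
red [655. 144.  89.] 0.58
red [478.  15.  -1.] 0.4
oil_bottle [ 493. -232.   -0.] 0.69
offcut [452. 275.  89.] 0.68
tape_measure [656. 144.  86.] 0.6
wrench [ 635. -331.    0.] 0.66
mug [359. 464.  -0.] 0.66
drill [ 458. -480.   -2.] 0.8
side [  357. -1079.   866.]
blue [594. -98.  85.] 0.58
yellow [452. 273.  88.] 0.48
yellow [ 493. -234.    4.] 0.35
green [478.  16.   1.] 0.4
green [483.  15.  89.] 0.39
red [655. 144.  85.] 0.59
oil_bottle [ 491. -235.    2.] 0.67
offcut [732. -10.  -2.] 0.6
tape_measure [700. 383.  -1.] 0.78
wrench [ 635. -335.   -0.] 0.6
mug [357. 461.   0.] 0.87
drill [ 458. -484.    5.] 0.71
```

View pics/scene0.png

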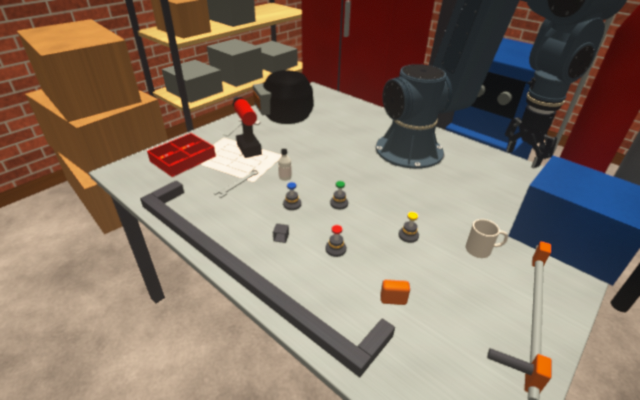

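View pics/side0.png

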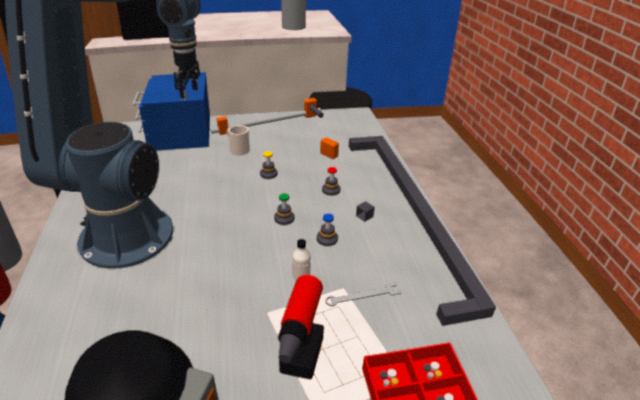

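The pictures agree with the networks. In the scene view the caps are at blue (292,186), green (340,184), yellow (412,216) and red (337,230). In the side view they are at blue (328,217), green (284,197), yellow (268,155) and red (332,171). Next I shut the fingers and travel high to above blue.

Emit:
arm_command(
  moves=[
    [[-582, -354, 0], [0, 0, 0], 0],
    [[-582, -354, 0], [0, 0, 0], 0],
    [[-582, -354, 0], [0, 0, 0], 0],
    [[-582, -354, 0], [0, 0, 0], 0],
    [[-582, -354, 0], [0, 0, 0], 0],
    [[-582, -354, 0], [0, 0, 0], 0],
    [[-582, -354, 0], [0, 0, 0], 0],
    [[-582, -354, 0], [0, 0, 0], 0],
  ],
)

```text
time_s: 1.9
position: [430.3, 131.1, 250.5]
tool_rot: [0.0, 0.202, 0.979, 0.0]
force: [-0.3, 0.6, 0.8]
finger_gap: 0.2
gripper_force: 0.0
```

```bash
cat > h.py <<'E'
from plant import robot, vision, models
import cv2,numpy as np
from scipy.spatial.transform import Rotation as Ro
def delta(target):
    s=robot.read_state(); w,x,y,z=s['tool_rot']
    R=Ro.from_quat([x,y,z,w])
    print('t',s['time_s'],'pos',s['position'].round(1) if hasattr(s['position'],'round') else s['position'],'F',np.round(s['force'],2),'gap',round(s['finger_gap'],1))
    print('tool delta',R.inv().apply(np.array(target)-s['position']).round(1))
def ray(im,px):
    u=cv2.undistortPoints(np.array([[px]],float),np.array(im['intrinsics']),np.array(im['distortion']))[0,0]
    R=np.array(im['R']);t=np.array(im['t']).ravel()
    return -R.T@t, R.T@np.array([u[0],u[1],1])
def capmask(img,col):
    h=cv2.cvtColor(img,cv2.COLOR_BGR2HSV); lo,hi={'blue':(105,125),'yellow':(24,34),'green':(50,80)}[col]
    return cv2.inRange(h,(lo,130,60),(hi,255,255))
E
python3 -c "
from h import *
delta([592,-97,250])"
```

```text
t 1.9 pos [430.3 131.1 250.5] F [-0.26  0.56  0.77] gap 0.2
tool delta [-238.8 -145.5    0.6]
```

Emit:
arm_command(
  moves=[
    [[-239, -146, 0], [0, 0, 0], 0],
    [[-239, -146, 0], [0, 0, 0], 0],
    [[-239, -146, 0], [0, 0, 0], 0],
    [[-239, -146, 0], [0, 0, 0], 0],
    [[-239, -146, 0], [0, 0, 0], 0],
    [[-239, -146, 0], [0, 0, 0], 0],
    [[-239, -146, 0], [0, 0, 0], 0],
    [[-239, -146, 0], [0, 0, 0], 0],
  ],
)

```text
time_s: 2.7
position: [591.1, -95.9, 249.8]
tool_rot: [-0.0, 0.203, 0.979, 0.0]
force: [-0.3, 0.5, 0.0]
finger_gap: 0.2
gripper_force: 0.0
```

Run:
```python
from h import *
im=vision.get_image('wrist'); cv2.imwrite('pics/w1.png',im['img'])
m=capmask(im['img'],'blue'); n,l,st,c=cv2.connectedComponentsWithStats(m)
for i in range(1,n):
    if st[i,4]>60:
        o,d=ray(im,c[i]); print(st[i],c[i].round(1),(o+d*(86-o[2])/d[2]).round(1))
for d in models.spot_point('cap_blue','wrist')[:2]: print(np.round(d['xyz'],1),round(d['confidence'],2))
delta([592,-97,250])
```

```text
[304 170  32  33 820] [319.3 186. ] [590.5 -99.9  86. ]
[593.2 -96.7  84. ] 0.65
t 2.8 pos [590.8 -94.9 250.4] F [0.7  0.44 0.17] gap 0.1
tool delta [-2.  -1.5  0.4]
```

View pics/w1.png

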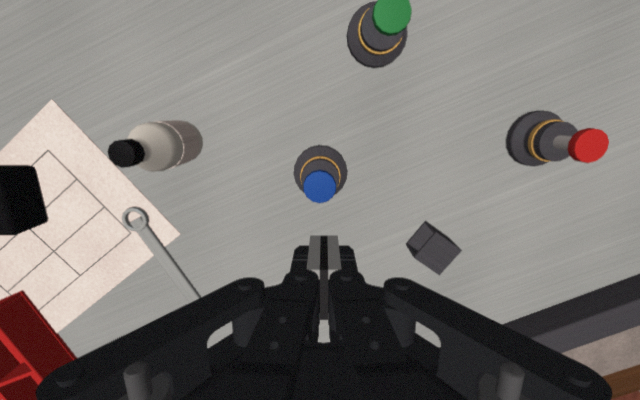

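The wrist picture shows the blue cap at pixel (319,186), just ahead of the shut fingertips at (323,236), with nothing else underneath. Going down to just above it.

Emit:
arm_command(
  moves=[
    [[-2, -2.5, 40], [0, 0, 0], 0],
    [[-2, -2.5, 80], [0, 0, 0], 0],
    [[-2, -2.5, 105], [0, 0, 0], 0],
    [[-2, -2.5, 120], [0, 0, 0], 0],
    [[-2, -2.5, 125], [0, 0, 0], 0],
    [[-2, -2.5, 125], [0, 0, 0], 0],
    [[-2, -2.5, 125], [0, 0, 0], 0],
  ],
)

```text
time_s: 3.5
position: [592.5, -98.4, 126.6]
tool_rot: [0.001, 0.202, 0.979, 0.0]
force: [-0.0, -0.1, -0.3]
finger_gap: 0.1
gripper_force: 0.0
```

Run:
```python
from h import *
im=vision.get_image('wrist'); 
m=capmask(im['img'],'blue'); n,l,st,c=cv2.connectedComponentsWithStats(m)
for i in range(1,n):
    if st[i,4]>60:
        o,d=ray(im,c[i]); print(st[i],c[i].round(1),(o+d*(86-o[2])/d[2]).round(1))
cv2.imwrite('pics/w2.png',im['img'])
s=vision.get_image('side');cv2.imwrite('pics/s2.png',cv2.resize(s['img'][150:270,240:400],None,fx=4,fy=4))
delta([591,-98,125])
```

```text
[ 293  205   53   42 1567] [318.2 224.4] [585.7 -98.6  86. ]
t 3.6 pos [592.6 -98.6 126.5] F [ 0.6  -0.11 -0.25] gap 0.2
tool delta [ 1.7 -0.1  1.5]
```

View pics/w2.png

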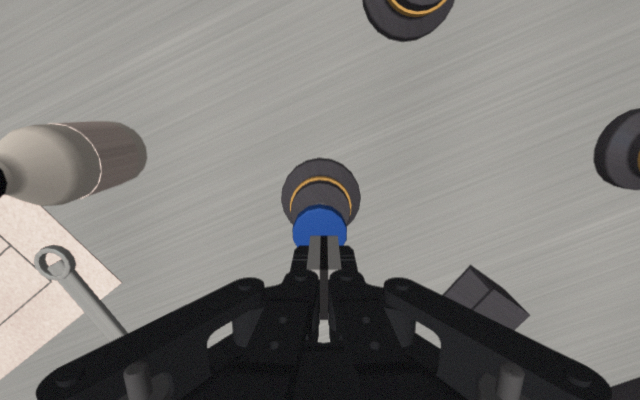

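View pics/s2.png

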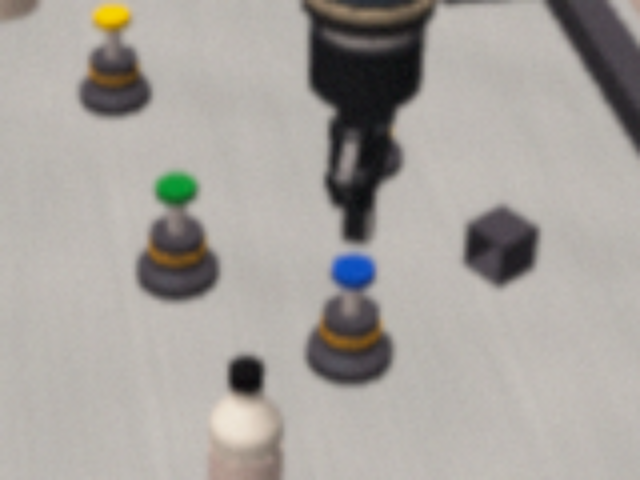

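The fingers are centred over the blue cap, at pixel (319,231) in the wrist view, about 20 mm above it. Descending slowly, watching the force.

Emit:
arm_command(
  moves=[
    [[0, 0, 7], [0, 0, 0], 0],
    [[0, 0, 12], [0, 0, 0], 0],
    [[0, 0, 15], [0, 0, 0], 0],
    [[0, 0, 18], [0, 0, 0], 0],
    [[0, 0, 20], [0, 0, 0], 0],
    [[0, 0, 22], [0, 0, 0], 0],
    [[0, 0, 24], [0, 0, 0], 0],
    [[0, 0, 24], [0, 0, 0], 0],
  ],
)

```text
time_s: 4.4
position: [592.0, -98.7, 101.2]
tool_rot: [-0.0, 0.202, 0.979, 0.0]
force: [0.6, 0.7, 0.0]
finger_gap: 0.0
gripper_force: 0.0
```

Emit:
arm_command(
  moves=[
    [[0, 0, 2], [0, 0, 0], 0],
    [[0, 0, 4], [0, 0, 0], 0],
  ],
)

```text
time_s: 4.6
position: [592.1, -98.7, 97.3]
tool_rot: [0.0, 0.202, 0.979, 0.0]
force: [-0.7, -0.0, 3.2]
finger_gap: 0.1
gripper_force: 1.4
```

Run:
```python
from h import *
s=vision.get_image('side');cv2.imwrite('pics/s3.png',cv2.resize(s['img'][150:270,240:400],None,fx=4,fy=4))
for d in models.spot_point('cap_blue','side')[:2]: print(np.round(d['xyz'],1),round(d['confidence'],2))
m=capmask(s['img'],'blue'); n,l,st,c=cv2.connectedComponentsWithStats(m)
print([(a,b.round(1)) for a,b in zip(st[1:],c[1:]) if a[4]>20 and a[1]>150])
delta([591,-98,89])
```

```text
[595.  -98.8  78.4] 0.6
[(array([323, 218,  10,   6,  48], dtype=int32), array([327.4, 220.5]))]
t 4.7 pos [592.1 -98.7  97.1] F [ 0.73 -0.46 -0.09] gap 0.0
tool delta [1.2 0.2 8.1]
```

View pics/s3.png

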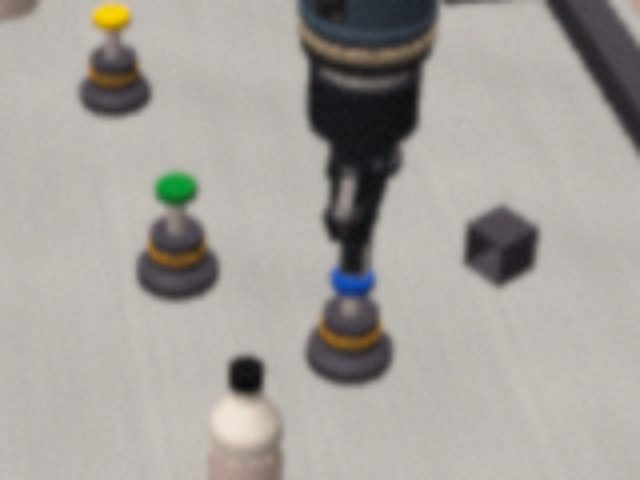

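There is 3 N while moving, the tips sit on the cap (crop pixel (353,280)), and the network's cap height of 78 mm equals TCP − 19. The pin is therefore about 10 mm down; 8 mm more makes 18.

Emit:
arm_command(
  moves=[
    [[0, 0, 2], [0, 0, 0], 0],
    [[0, 0, 4], [0, 0, 0], 0],
    [[0, 0, 6], [0, 0, 0], 0],
    [[0, 0, 8], [0, 0, 0], 0],
    [[0, 0, 8], [0, 0, 0], 0],
    [[0, 0, 8], [0, 0, 0], 0],
  ],
)

```text
time_s: 5.3
position: [591.8, -98.6, 89.1]
tool_rot: [-0.0, 0.202, 0.979, -0.0]
force: [-0.3, -0.2, 0.3]
finger_gap: -0.2
gripper_force: 0.0
```

Emit:
arm_command(
  moves=[
    [[0, 0, -10], [0, 0, 0], 0],
    [[0, 0, -50], [0, 0, 0], 0],
    [[0, 0, -100], [0, 0, 0], 0],
    [[0, 0, -130], [0, 0, 0], 0],
    [[0, 0, -130], [0, 0, 0], 0],
  ],
)

```text
time_s: 5.8
position: [593.8, -99.0, 224.9]
tool_rot: [0.004, 0.202, 0.979, 0.0]
force: [0.5, -0.0, 1.2]
finger_gap: 0.5
gripper_force: 0.0
```

Run:
```python
from h import *
for c in ['scene','side']:
    im=vision.get_image(c)
    for n in ['cap_blue','rest_blue','cap_yellow','cap_green']:
        for d in models.spot_point(n,c)[:2]: print(c,n,np.round(d['xyz'],1),round(d['confidence'],2))
delta([453,275,220])
```

```text
scene cap_blue [589.6 -98.8  67.3] 0.58
scene rest_blue [ 592.1 -101.1    2.3] 0.82
scene rest_blue [479.7  11.6  -0. ] 0.49
scene cap_yellow [452.8 276.3  89.4] 0.69
scene cap_green [478.7  18.1  86.4] 0.66
side cap_blue [457.8 276.7  87. ] 0.57
side cap_blue [ 595.3 -100.7   72.6] 0.46
side rest_blue [590.2 -98.7   0.6] 0.71
side cap_yellow [452.1 277.   88.3] 0.4
side cap_yellow [ 493.8 -234.7    1.6] 0.22
side cap_green [485.8  14.1  87.5] 0.46
t 6.3 pos [591.8 -98.6 218.8] F [ 0.25  0.57 -0.14] gap 0.2
tool delta [275.3 288.2  -1. ]
```

Blue is down: its cap is at about 70 mm, so roughly 18 mm in, and the rest hasn't moved. On to yellow.

Emit:
arm_command(
  moves=[
    [[275, 288, 0], [0, 0, 0], 0],
    [[275, 288, 0], [0, 0, 0], 0],
    [[275, 288, 0], [0, 0, 0], 0],
    [[275, 288, 0], [0, 0, 0], 0],
    [[275, 288, 0], [0, 0, 0], 0],
    [[275, 288, 0], [0, 0, 0], 0],
    [[275, 288, 0], [0, 0, 0], 0],
    [[275, 288, 0], [0, 0, 0], 0],
  ],
)

```text
time_s: 7.1
position: [452.2, 276.4, 219.3]
tool_rot: [0.0, 0.202, 0.979, 0.0]
force: [1.1, -0.3, 0.3]
finger_gap: -0.0
gripper_force: 0.0
```

Emit:
arm_command(
  moves=[
    [[0, 0, 0], [0, 0, 0], 0],
    [[0, 0, 0], [0, 0, 0], 0],
  ],
)

```text
time_s: 7.3
position: [452.9, 275.4, 219.1]
tool_rot: [-0.0, 0.201, 0.98, -0.0]
force: [-0.1, 0.1, -0.7]
finger_gap: -0.1
gripper_force: 0.0
```

Run:
```python
from h import *
im=vision.get_image('wrist'); cv2.imwrite('pics/w3.png',im['img'])
m=capmask(im['img'],'yellow'); n,l,st,c=cv2.connectedComponentsWithStats(m)
for i in range(1,n):
    if st[i,4]>60:
        o,d=ray(im,c[i]); print(st[i],c[i].round(1),(o+d*(86-o[2])/d[2]).round(1))
for d in models.spot_point('cap_yellow','wrist')[:2]: print(np.round(d['xyz'],1),round(d['confidence'],2))
delta([453,276,125])
```

```text
[457.5 279.8  90.1] 0.97
t 7.4 pos [453.6 273.9 219.2] F [-0.11 -0.45  0.32] gap 0.2
tool delta [ 1.4  1.7 94.2]
```

View pics/w3.png

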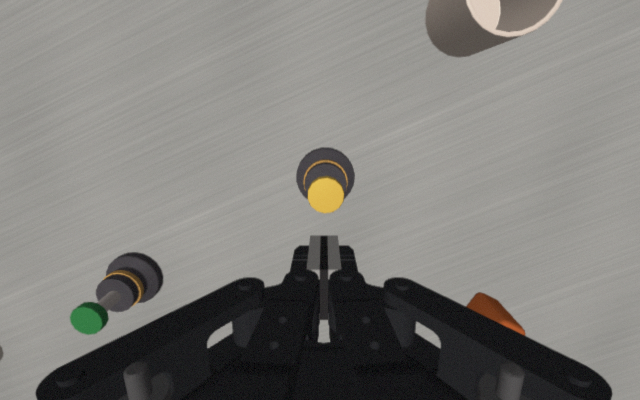

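The yellow cap is at (326,195), straight ahead of the fingertips, with the surroundings clear. Small lateral correction, then down.

Emit:
arm_command(
  moves=[
    [[1, 2.5, 40], [0, 0, 0], 0],
    [[1, 2.5, 75], [0, 0, 0], 0],
    [[1, 2.5, 95], [0, 0, 0], 0],
    [[1, 2.5, 104], [0, 0, 0], 0],
    [[1, 2.5, 107], [0, 0, 0], 0],
    [[1, 2.5, 107], [0, 0, 0], 0],
  ],
)

```text
time_s: 8.0
position: [454.1, 277.0, 112.9]
tool_rot: [0.0, 0.202, 0.979, 0.0]
force: [0.6, 0.3, -0.0]
finger_gap: -0.1
gripper_force: 0.0
```

Emit:
arm_command(
  moves=[
    [[0, 0, 2], [0, 0, 0], 0],
    [[0, 0, 4], [0, 0, 0], 0],
    [[0, 0, 6], [0, 0, 0], 0],
    [[0, 0, 8], [0, 0, 0], 0],
    [[0, 0, 10], [0, 0, 0], 0],
  ],
)

```text
time_s: 8.5
position: [453.7, 277.5, 102.4]
tool_rot: [0.0, 0.202, 0.979, 0.0]
force: [0.7, -0.3, 2.3]
finger_gap: -0.3
gripper_force: 1.4
```

Contact (2.3 N). Continuing to TCP z ≈ 89.

Emit:
arm_command(
  moves=[
    [[0, 0, 2], [0, 0, 0], 0],
    [[0, 0, 4], [0, 0, 0], 0],
    [[0, 0, 6], [0, 0, 0], 0],
    [[0, 0, 8], [0, 0, 0], 0],
    [[0, 0, 10], [0, 0, 0], 0],
    [[0, 0, 12], [0, 0, 0], 0],
    [[0, 0, 13], [0, 0, 0], 0],
    [[0, 0, 13], [0, 0, 0], 0],
  ],
)

```text
time_s: 9.3
position: [453.2, 277.1, 89.0]
tool_rot: [-0.0, 0.202, 0.979, -0.0]
force: [0.7, -0.0, -0.8]
finger_gap: -0.1
gripper_force: 0.2
```

Emit:
arm_command(
  moves=[
    [[0, 0, -10], [0, 0, 0], 0],
    [[0, 0, -50], [0, 0, 0], 0],
    [[0, 0, -100], [0, 0, 0], 0],
    [[0, 0, -130], [0, 0, 0], 0],
    [[0, 0, -130], [0, 0, 0], 0],
    [[0, 0, -130], [0, 0, 0], 0],
  ],
)

```text
time_s: 9.9
position: [453.5, 277.4, 220.1]
tool_rot: [0.0, 0.202, 0.979, 0.0]
force: [0.4, 0.2, -0.4]
finger_gap: -0.2
gripper_force: 0.0
```

Run:
```python
from h import *
for c in ['scene','side']:
    im=vision.get_image(c)
    for n in ['cap_yellow','rest_yellow']:
        for d in models.spot_point(n,c)[:2]: print(c,n,np.round(d['xyz'],1),round(d['confidence'],2))
delta([481.5,16,220])
```

```text
scene cap_yellow [453.6 273.8  70.7] 0.44
scene rest_yellow [450.7 280.4  -0.8] 0.64
side cap_yellow [482.9  15.5  88.9] 0.66
side rest_yellow [459.8 274.1   0.8] 0.87
t 10.2 pos [453.1 277.1 218.5] F [-0.99  0.01  0.1 ] gap -0.2
tool delta [-129.4 -228.5   -1.3]
```

Yellow is down (cap at about 70 mm). On to green.

Emit:
arm_command(
  moves=[
    [[-129, -228, 0], [0, 0, 0], 0],
    [[-129, -228, 0], [0, 0, 0], 0],
    [[-129, -228, 0], [0, 0, 0], 0],
    [[-129, -228, 0], [0, 0, 0], 0],
    [[-129, -228, 0], [0, 0, 0], 0],
    [[-129, -228, 0], [0, 0, 0], 0],
    [[-129, -228, 0], [0, 0, 0], 0],
    [[-129, -228, 0], [0, 0, 0], 0],
  ],
)

```text
time_s: 11.0
position: [481.6, 17.4, 219.1]
tool_rot: [-0.0, 0.202, 0.979, 0.0]
force: [-0.1, 0.6, 0.3]
finger_gap: -0.2
gripper_force: 0.0
```

Run:
```python
from h import *
im=vision.get_image('wrist'); cv2.imwrite('pics/w4.png',im['img'])
m=capmask(im['img'],'green'); n,l,st,c=cv2.connectedComponentsWithStats(m)
for i in range(1,n):
    if st[i,4]>60:
        o,d=ray(im,c[i]); print(st[i],c[i].round(1),(o+d*(86-o[2])/d[2]).round(1))
for d in models.spot_point('cap_green','wrist')[:2]: print(np.round(d['xyz'],1),round(d['confidence'],2))
delta([481.5,16,125])
```

```text
[301 174  36  36 984] [318.7 191.4] [478.6  14.3  86. ]
[480.7  11.1  86.8] 0.66
t 11.1 pos [481.7  18.  219.2] F [ 0.34 -0.06 -0.58] gap 0.1
tool delta [-0.7 -1.9 94.2]
```

View pics/w4.png

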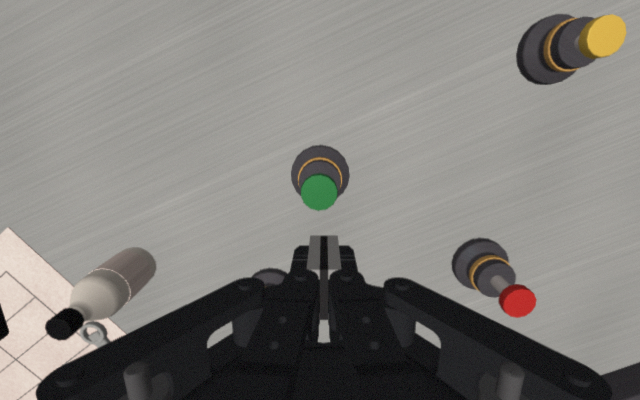

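The green cap is at (319,191), with blue well clear (behind the fingers) and red far off at (517,301). Shift 2.5 mm and press.

Emit:
arm_command(
  moves=[
    [[0, -2.5, 40], [0, 0, 0], 0],
    [[0, -2.5, 75], [0, 0, 0], 0],
    [[0, -2.5, 95], [0, 0, 0], 0],
    [[0, -2.5, 104], [0, 0, 0], 0],
    [[0, -2.5, 107], [0, 0, 0], 0],
    [[0, -2.5, 107], [0, 0, 0], 0],
  ],
)

```text
time_s: 11.7
position: [481.1, 15.1, 112.8]
tool_rot: [0.0, 0.202, 0.979, 0.0]
force: [-0.2, 0.1, 0.6]
finger_gap: 0.1
gripper_force: 0.0
```

Emit:
arm_command(
  moves=[
    [[0, 0, 2], [0, 0, 0], 0],
    [[0, 0, 4], [0, 0, 0], 0],
    [[0, 0, 6], [0, 0, 0], 0],
    [[0, 0, 8], [0, 0, 0], 0],
    [[0, 0, 10], [0, 0, 0], 0],
  ],
)

```text
time_s: 12.2
position: [481.1, 14.6, 102.4]
tool_rot: [0.0, 0.202, 0.979, 0.0]
force: [1.0, 0.7, 2.3]
finger_gap: -0.0
gripper_force: 1.4
```

Emit:
arm_command(
  moves=[
    [[0, 0, 2], [0, 0, 0], 0],
    [[0, 0, 4], [0, 0, 0], 0],
    [[0, 0, 6], [0, 0, 0], 0],
    [[0, 0, 8], [0, 0, 0], 0],
    [[0, 0, 10], [0, 0, 0], 0],
    [[0, 0, 12], [0, 0, 0], 0],
    [[0, 0, 13], [0, 0, 0], 0],
    [[0, 0, 13], [0, 0, 0], 0],
  ],
)

```text
time_s: 13.0
position: [480.3, 14.6, 89.0]
tool_rot: [-0.0, 0.202, 0.979, -0.0]
force: [-0.6, -0.2, 0.7]
finger_gap: -0.1
gripper_force: 0.1
```

Emit:
arm_command(
  moves=[
    [[0, 0, -10], [0, 0, 0], 0],
    [[0, 0, -50], [0, 0, 0], 0],
    [[0, 0, -100], [0, 0, 0], 0],
    [[0, 0, -130], [0, 0, 0], 0],
    [[0, 0, -130], [0, 0, 0], 0],
    [[0, 0, -130], [0, 0, 0], 0],
  ],
)

```text
time_s: 13.6
position: [480.8, 14.6, 220.1]
tool_rot: [0.0, 0.202, 0.979, 0.0]
force: [0.4, -0.0, -0.7]
finger_gap: 0.3
gripper_force: 0.0
```

Run:
```python
from h import *
for c in ['scene','side']:
    im=vision.get_image(c); cv2.imwrite(f'pics/{c}9.png',im['img'])
    for n in ['cap_blue','cap_yellow','cap_green','cap_red','rest_blue','rest_yellow','rest_green','rest_red']:
        for d in models.spot_point(n,c)[:2]: print(c,n,np.round(d['xyz'],1),round(d['confidence'],2))
delta([481.5,16,220])
```

```text
scene cap_blue [591.4 -99.1  68.4] 0.4
scene cap_green [479.2  16.3  70. ] 0.56
scene cap_red [655.  144.4  90.9] 0.4
scene rest_blue [ 5.93e+02 -9.85e+01 -1.00e-01] 0.9
scene rest_yellow [452.5 280.    1.4] 0.88
scene rest_yellow [649.7 150.4  -1. ] 0.17
scene rest_green [477.3  13.1  -1.8] 0.77
scene rest_red [ 6.480e+02  1.459e+02 -4.000e-01] 0.9
scene rest_red [477.6  17.7  -1.2] 0.39
side cap_blue [597.3 -99.4  70.7] 0.44
side cap_blue [ 494.6 -230.9    1. ] 0.3
side cap_yellow [454.2 275.9  71.2] 0.62
side cap_yellow [6.519e+02 1.442e+02 1.000e-01] 0.59
side cap_green [480.9  16.6  73.4] 0.6
side cap_green [455.1 277.1  71.8] 0.43
side cap_red [654.3 144.6  84. ] 0.48
side rest_blue [587.9 -98.4  -2.6] 0.87
side rest_yellow [4.580e+02 2.723e+02 1.000e-01] 0.69
side rest_green [477.6  13.8   2.1] 0.8
side rest_red [653.2 145.2   1.5] 0.67
t 14.5 pos [480.8  14.6 219.3] F [ 0.47  0.46 -0.  ] gap -0.1
tool delta [-0.1  1.6 -0.7]
```

View pics/side9.png

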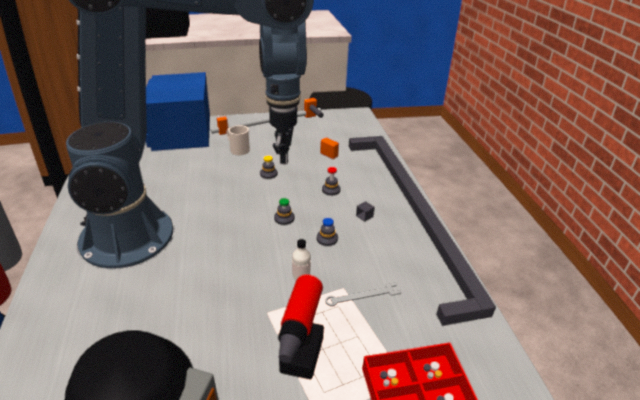

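The side view shows the blue (328,222), yellow (268,159) and green (284,202) caps lowered. Red (332,171) is still up, everything else is where it was, and the arm is clear above. Handing in.

```bash
python3 -c "
from plant import robot
print(robot.hand_in())"
```

```text
the job is handed in; nothing more can be done
None
```

I tapped the blue, yellow and green pins down in that order, each by about 18 mm as measured from the cameras, left the red rest untouched and everything else in place, and handed the job in at about 14.5 s; the hand-in returned no verdict.

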